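Sweep the finishing blocks into the bench tray

TASK

Clear the worktop: with your fingertips, sweep the wax block, the leather-covered sanding block and the eraser across the worktop into the open-fronted wooden tray, until each lies flat well inside it, clear of the open front. Only slide them, never pick one up, and leave the thread spool and the pigment jar standing where they are.

Things in the scene. Friction and masses are not known exactly. Their poses are not given: they have to be found in the camera images.
- bench_tray: Three-sided wooden tray fixed to the worktop, no floor, open front towards the robot (turned up to 15 degrees). Inside 360 mm wide, 100 deep; walls 12 thick, 26 high. Origin: on the worktop, middle of the open front; x points into the tray (back wall's face at x = 0.100, side walls' at y = +-0.180), z up. A block is well inside when its centre is 37 mm or more behind the open front.
- wax_block: Yellow beeswax cake, 40 x 55 x 18 mm high, about 60 g. Origin: centre of its underside; x its short side, y its long side, z up. Loose. Starts about 0.1 m in front of the tray: one block near the tray's y = +0.16, one near 0, one near -0.16, in any order.
- leather_block: Brown leather-covered sanding block, 41 x 62 x 22 mm high, about 50 g. Origin: centre of its underside; x its short side, y its long side, z up. Loose. Starts about 0.1 m in front of the tray: one block near the tray's y = +0.16, one near 0, one near -0.16, in any order.
- eraser: Worn block eraser in a paper sleeve, 23 x 50 x 13 mm high, about 20 g. Origin: centre of its underside; x its short side, y its long side, z up. Loose. Starts about 0.1 m in front of the tray: one block near the tray's y = +0.16, one near 0, one near -0.16, in any order.
- thread_spool: Wooden spool of thread standing upright, 39 mm across, 58 mm high, loose; origin: centre of its underside. It and the jar stand between the blocks, a little nearer the robot: one in each of the two gaps. To be left alone.
- pigment_jar: Small glass jar with a white screw lid standing upright, 48 mm across, 58 mm high, loose; origin: centre of its underside. To be left alone.

How it is judged:
At the end, for the whole second after the job is handed in: Each of the three blocks lies flat on the worktop (tilt under 0.15 rad, underside under 6 mm up) and at rest between the tray's walls, its centre at least 37 mm behind the open front; the spool and the jar stand upright within 20 mm of where they were (x of wax_block in the frame of bench_tray between 0.037 and 0.1 m and y of wax_block in the frame of bench_tray between -0.18 and 0.18 m and height (world z) of each of wax_block, leather_block, eraser below 0.006 m and angle between each of wax_block, leather_block, eraser, thread_spool, pigment_jar's own z axis and vertical below 0.15 rad and linear speed of each of wax_block, leather_block, eraser below 0.02 m/s and x of leather_block in the frame of bench_tray between 0.037 and 0.1 m and y of leather_block in the frame of bench_tray between -0.18 and 0.18 m and x of eraser in the frame of bench_tray between 0.037 and 0.1 m and y of eraser in the frame of bench_tray between -0.18 and 0.18 m and distance of each of thread_spool, pigment_jar from where it was at the start of the episode below 0.02 m); the robot touches nothing.
It fails at once if a block is lifted off the worktop (height (world z) of any of wax_block, leather_block, eraser above 0.015 m).
It fails at once if the thread spool is shoved from its place or tipped (distance of thread_spool from where it was at the start of the episode above 0.02 m or angle between thread_spool's own z axis and vertical above 0.3 rad).
It fails at once if the pigment jar is shoved from its place or tipped (distance of pigment_jar from where it was at the start of the episode above 0.02 m or angle between pigment_jar's own z axis and vertical above 0.3 rad).
It also fails if it takes over 58 s, if anything falls off the work surface, if the arm or the gripper's body presses on something with over 40 N, if the wrist force passes 120 N, or if a joint passes its speed limit or range.

ROBOT

A 6-joint arm with a two-finger parallel gripper is mounted at the origin on a cart in front of the work surface, level with it; the furniture and walls round the work are solid. World frame = base frame: x ahead of the robot, y to its left, z up, the work surface at z = 0. Lengths are in m, angles in rad, forces in N, time in s.
With the tool pointing down it reaches from about 0.325 to 0.85 m from the base axis. Payload 4.4 kg.
Tool frame: the origin (TCP) lies midway between the tips of the shut fingers; the grasp point (between the pads) lies 19 mm behind it (grip_point_offset is the distance from the TCP to the grasp point, in m); z points along the fingers, y is the line along which they close (so a half turn about z gives the same grasp; the last joint's range is limited). The gripper opens to 94 mm and grips with 3 to 60 N. Pads are 16 mm wide; open, the fingers measure 119 mm over their backs; the gripper's body (75 mm by 177 mm) begins 78 mm behind the grasp point.
Start: joints at [-1.3, 0.207, 1.542, -0, 1.393, -0.15], TCP at [0.235, -0.525, 0.205] pointing down, gripper open.
Joint ranges: [-2.73, 2.73], [-0.86, 2.22], [0.23, 2.46], [-1.11, 4.25], [0.08, 2.63], [-2.82, 2.82]. Speed limits (rad/s): [2.79, 2.79, 3.14, 3.14, 3.14, 3.14].

INTERFACE

Orientations are given as a unit quaternion [x, y, z, w].
In Python, from rig import * gives the robot as it stands. The module is installed in compiled form; this text tells all that it offers. Calls block until the motion is done:
- goto(position, orientation): joint-space move of the TCP to a pose.
- line_to(position, vel=0.15, rotation=None, until_force=None): straight line of the TCP; rotation=None keeps the orientation; vel is the mean speed in m/s. With until_force (N) it stops when the force on the tool has changed by that much, and returns True; else False.
- move_j(angles): joint-space move.
- gripper_to(opening, effort=None): finger opening in m; effort is the grip in N (None keeps the last); returns when the fingers have stopped.
- sleep(seconds).
- ik(position, orientation): joint angles nearest the present ones, or None.
- capture(name): name is "side" or "top" or "wrist"; returns (picture, depth): 480x640x3 uint8, red, green, blue; 480x640 float32, m along the optical axis (not along the pixel's ray), 0 where there is no reading.
- camera_params(name): a dict with "K" (3x3 intrinsics, pixels), "T" (4x4, takes a point from camera to world coordinates); the wrist camera has in their place "hand_eye" (4x4, takes a point from camera to tool coordinates, whose origin is the TCP and whose axes are the flange's). Camera axes: x right, y down, z forward; pixel columns grow to the right and rows downward; lengths in m; the calibration is good to about 2 mm. A picture is of the moment at which its call begins: read the wrist's pose just before it. camera_params takes no time and is no camera call.
A pose or a line that the arm cannot do raises PlanningError and nothing moves.
- finish_job(): hands the job in; it is judged then, once.
Trained networks look in the newest picture that a camera, given by its name, has taken for a name from the list of things; names that differ only in an ending like _2 or _b are one class to them, and where a whole thing is asked for, a point or a joint stands for the part that bears it (a point fixed in the world has none). Each returns a list of dicts, best first, with "conf" (0 to 1); they miss things now and then, are a little off and sometimes report something else, mostly with a low value. They report only what shows in the picture. A call takes as long as a camera call.
- spot_in(camera, query): "location" ([x, y, z] in m, in the coordinates of the camera as it stood for that picture, good to about 4 mm: the middle of the surface that is visible of it).
- outline_of(camera, query): "region" (480x640 bool, what is visible of it).
- place_of(camera, query): "location" ([x, y, z] in m, in the coordinates of the camera as it stood for that picture, good to about 4 mm: a listed point, or the origin of a listed thing).
Readings, each from a call of its own:
- current_t(): time.
- current_q(): joint angles.
- current_joint_velocities(): joint speeds.
- current_joint_efforts(): joint torques, N m.
- current_tool_pos(): TCP position.
- current_tool_rot(): TCP orientation.
- current_contact_force(): force on the tool from outside, world axes, zero at the start.
- current_wrist_torque(): the same for the moment, N m.
- current_width(): finger opening in m.
- current_finger_force(): force on a finger pad.
Only numpy, scipy, OpenCV 4.12 (cv2) and the standard library are available. Lean on these libraries where they do the work, as an engineer would, in place of code of your own. Each camera call takes 0.05 s, during which the arm holds its last target. There are 200 camera calls.

## Working session

There is one attempt and no reset: what is moved stays moved. The work goes in short steps, each a Python script; the robot and the scene stay as the last script left them, time stands still between calls to the robot, and variables do not carry over. Pictures are saved under pics/ and viewed, at most 10 in all, crops included, and the job is handed in when it is done.

```bash
mkdir -p pics; cat > h.py <<'E'
from rig import *
import numpy as np, cv2
def see(cam,names):
    P=camera_params(cam); T=np.array(P["T"]); out={}
    for n in names:
        r=place_of(cam,n)
        out[n]=[(np.round((T@np.r_[d["location"],1])[:3],3),round(d["conf"],2)) for d in r[:2]]
    return out
N=["bench_tray","wax_block","leather_block","eraser","thread_spool","pigment_jar"]
E
python3 - <<'E'
from h import *
for c in("top","side"):
    im,d=capture(c); cv2.imwrite(f"pics/{c}0.png",im[:,:,::-1])
    for k,v in see(c,N).items(): print(c,k,v)
P=camera_params("top");print(P["K"],P["T"])
im,d=capture("top")
K=np.array(P["K"]);T=np.array(P["T"])
for n in N:
    r=outline_of("top",n)
    if not r: continue
    v,u=np.nonzero(r[0]["region"]&(d>0)); z=d[v,u]
    p=(T@np.stack([(u-K[0,2])*z/K[0,0],(v-K[1,2])*z/K[1,1],z,np.ones_like(z)]))[:3].T
    zt=np.median(p[:,2]); 
    b=cv2.minAreaRect(p[:,:2].astype(np.float32)*1000)
    print(n,r[0]["conf"],len(z),zt,b)
print(current_tool_rot(),current_t())
E
```

```text
top bench_tray []
top wax_block [(array([ 0.493, -0.052,  0.001]), 0.6)]
top leather_block []
top eraser [(array([0.504, 0.112, 0.005]), 0.68)]
top thread_spool [(array([ 0.417,  0.035, -0.   ]), 0.89)]
top pigment_jar [(array([ 0.37 , -0.124,  0.002]), 0.81)]
side bench_tray []
side wax_block [(array([ 0.488, -0.051,  0.005]), 0.72)]
side leather_block [(array([ 0.427, -0.219,  0.005]), 0.64)]
side eraser [(array([0.419, 0.032, 0.002]), 0.59), (array([0.503, 0.11 , 0.   ]), 0.58)]
side thread_spool [(array([0.421, 0.033, 0.002]), 0.72)]
side pigment_jar [(array([ 0.366, -0.12 , -0.006]), 0.78)]
[[452.63630137   0.         315.79397809]
 [  0.         452.63630137 232.95502257]
 [  0.           0.           1.        ]] [[-0.01418799 -0.99902899  0.04171069  0.47622657]
 [-0.99985746  0.01455685  0.00855287  0.01922796]
 [-0.00915174 -0.0415834  -0.99909312  0.88136171]
 [ 0.          0.          0.          1.        ]]
wax_block 0.74 602 0.017220504369382383 ((491.9663391113281, -50.93699645996094), (57.13791275024414, 41.579429626464844), 81.28426361083984)
leather_block 0.8 729 0.021703879091281686 ((428.88641357421875, -218.80589294433594), (62.61963653564453, 40.474937438964844), 54.9487190246582)
eraser 0.77 268 0.012341308935739481 ((504.977294921875, 111.04590606689453), (46.55974578857422, 21.31903076171875), 89.47379302978516)
thread_spool 0.55 355 0.057630348870643666 ((419.13623046875, 33.72266387939453), (36.47688293457031, 36.10246276855469), 44.24110412597656)
pigment_jar 0.8 617 0.05720781562006916 ((372.0041809082031, -118.96329498291016), (44.18476867675781, 47.06540298461914), 77.20037078857422)
[ 9.77842644e-01  2.09341262e-01 -5.76918582e-06  2.40145896e-06] 1.05
```

View pics/top0.png

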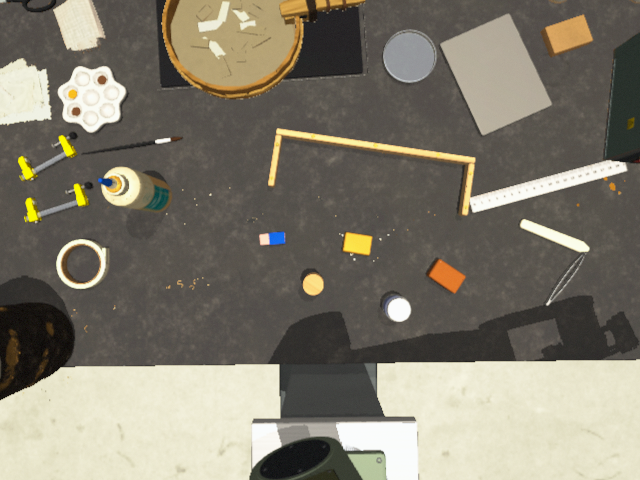

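The top picture shows the tray with outer back corners at (279,129) and (474,158) and front ends at (271,185) and (465,213), about -8.5° yaw. The eraser is at (272,239), wax at (357,243), leather at (446,275), spool at (313,284) and jar at (397,308). Those match the network positions. Next I'll fit the tray from depth.

```bash
cat >> h.py <<'E'
def cloud():
    P=camera_params("top");K=np.array(P["K"]);T=np.array(P["T"])
    im,d=capture("top"); v,u=np.mgrid[:480,:640]
    p=np.stack([(u-K[0,2])*d/K[0,0],(v-K[1,2])*d/K[1,1],d,np.ones_like(d)],-1)@T.T
    return im,p[...,:3]
E
python3 - <<'E'
from h import *
im,p=cloud()
m=np.zeros((480,640),bool); m[125:218,264:478]=1
m&=(p[...,2]>.016)&(p[...,2]<.034)
n,lab,st,_=cv2.connectedComponentsWithStats(m.astype(np.uint8))
k=1+np.argmax(st[1:,4]); m=lab==k
q=p[m]; b=cv2.minAreaRect(q[:,:2].astype(np.float32)); print(m.sum(),b)
c=np.array(b[0]); pts=cv2.boxPoints(b)
a=min([np.radians(b[2]+90*i) for i in range(-2,3)],key=abs); print(np.degrees(a))
ex=np.array([np.cos(a),np.sin(a)]);ey=np.array([-ex[1],ex[0]])
o=c-ex*.056; print("origin",o,a)
np.save("tray.npy",np.r_[o,a])
for n,w in dict(wax=(.492,-.051),lea=(.429,-.219),era=(.505,.111),spool=(.419,.034),jar=(.370,-.120)).items():
    w=np.array(w)-o; print(n,w@ex,w@ey)
E
```

```text
2133 ((0.6295017004013062, -0.07976369559764862), (0.38394859433174133, 0.11201965808868408), 80.50691986083984)
-9.493080139160156
origin [ 0.57426859 -0.0705277 ] -0.1656855045840262
wax -0.08436263998162513 0.005691844610794562
lea -0.11879190247983797 -0.17039797872896903
era -0.09825908295662547 0.16761741045091308
spool -0.1703818648807677 0.07748803495367232
jar -0.19331184880200192 -0.0824845121829284
```

The tray fit matches the real 384 x 112 mm outline. The two outer blocks are too close to the side walls, so I'll nudge each one inward from its end face. Then I'll sweep each block in with the fingers held as a wide bar. The wax is lined up already, so it goes first.

```bash
cat >> h.py <<'E'
def pose(xy,z): return [float(xy[0]),float(xy[1]),z]
def quat(phi):
    best=None
    for f in (phi,phi+np.pi): yield [float(np.cos(f/2)),float(np.sin(f/2)),0.,0.]
def push(a,b,phi,opening,z=.006,vel=.06):
    """tool x along phi; TCP down at a, slide to b, back off, up"""
    a,b=np.array(a),np.array(b); d=np.array([np.cos(phi),np.sin(phi)]); q0=np.array(current_q())
    c=[(np.abs(np.array(j)-q0).max(),q) for q in quat(phi) if (j:=ik(pose(a,.1),q)) is not None and ik(pose(b,z),q) is not None]
    q=min(c)[1]
    goto(pose(a,.1),q); gripper_to(opening)
    line_to(pose(a,z),.12)
    line_to(pose(b,z),vel)
    f=current_contact_force()
    line_to(pose(b-.012*d,z),.1); line_to(pose(b-.012*d,.1),.2)
    print("pushed",np.round(f,1),"t",current_t())
o=np.load("tray.npy") if __import__("os").path.exists("tray.npy") else None
if o is not None:
    A=o[2]; ex=np.array([np.cos(A),np.sin(A)]);ey=np.array([-ex[1],ex[0]]); o=o[:2]
def W(x,y): return o+x*ex+y*ey
def blocks():
    im,p=cloud(); out={}
    for n in N[1:]:
        r=outline_of("top",n)
        if not r: out[n]=None; continue
        q=p[r[0]["region"]&(p[...,2]>.006)]
        b=cv2.minAreaRect(q[:,:2].astype(np.float32)*1000); w=np.array(b[0])/1000-o
        out[n]=(np.round([w@ex,w@ey],3),np.round(b[1]),round(b[2]-np.degrees(A)),round(r[0]["conf"],2))
    for k,v in out.items(): print(k,v)
    return im
E
python3 - <<'E'
from h import *
push(W(-.084-.02-.008-.018,.004),W(.066-.02-.008,.004),A,.03)
c=np.array([.429,-.219]);f=np.radians(56.5);d=np.array([np.cos(f),np.sin(f)])
push(c-d*(.031+.008+.018),c+d*(.042-.039),f,0.0)
c=np.array([.505,.111]);f=np.radians(-90);d=np.array([np.cos(f),np.sin(f)])
push(c-d*(.025+.008+.018),c+d*(.042-.033),f,0.0)
cv2.imwrite("pics/top1.png",blocks()[:,:,::-1])
E
```

```text
pushed [-0.4 -0.2  1.7] t 8.875
pushed [ 0.8 -0.5  0.1] t 13.7833
pushed [0.4 0.9 0.2] t 18.4417
wax_block (array([0.067, 0.006]), array([52., 38.]), 91, 0.81)
leather_block (array([-0.096, -0.046]), array([233.,  53.]), 85, 0.97)
eraser (array([-0.092,  0.116]), array([21., 39.]), 11, 0.55)
thread_spool (array([-0.153,  0.07 ]), array([37., 75.]), 67, 0.66)
pigment_jar (array([-0.166, -0.011]), array([194.,  47.]), 70, 0.86)
```

View pics/top1.png

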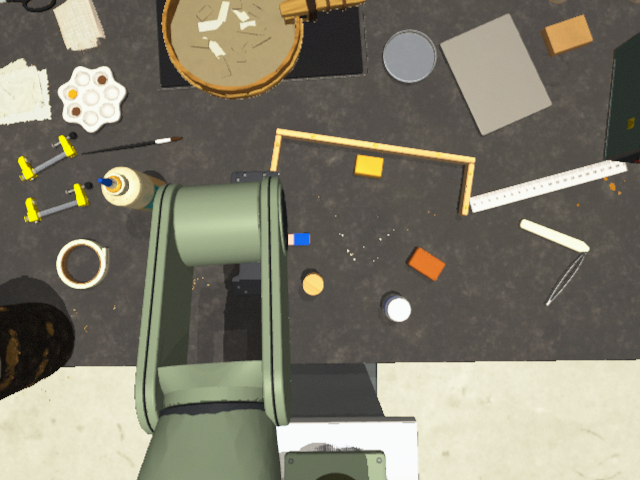

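The wax is in at (369,166). The leather moved to (427,264) and the eraser to about (296,239), both as planned, and the spool and jar haven't moved. Now I'll sweep in the eraser and the leather.

```bash
python3 - <<'E'
from h import *
push(W(-.091-.016-.008-.014,.123),W(.064-.0115-.008,.123),A,.012)
push(W(-.156,-.136),W(.064-.0205-.008,-.130),A,.03)
line_to([.3,-.35,.25],.3)
cv2.imwrite("pics/top2.png",blocks()[:,:,::-1]); print(current_t())
E
```

```text
pushed [ 0.3 -0.3  0.6] t 25.35
pushed [ 0.3 -0.1 -1. ] t 32.225
wax_block (array([-0.014,  0.023]), array([ 57., 211.]), 78, 0.81)
leather_block (array([-0.023, -0.046]), array([ 68., 288.]), 50, 0.9)
eraser (array([-0.019,  0.107]), array([ 49., 193.]), 98, 0.69)
thread_spool (array([-0.154,  0.07 ]), array([38., 75.]), 67, 0.63)
pigment_jar (array([-0.166, -0.011]), array([193.,  47.]), 70, 0.7)
33.8333
```

View pics/top2.png

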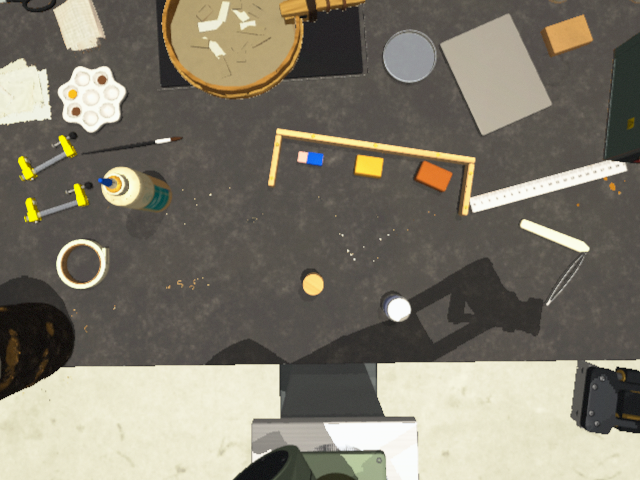

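All three blocks lie flat inside the tray: eraser at (310,158), wax at (369,166) and leather at (434,176). Each is about 60 mm behind the open front (the line from (271,185) to (465,213)). The spool at (313,284) and jar at (397,308) haven't moved. The odd rectangle numbers come from stray mask pixels, so I'm going by the picture.

```bash
python3 -c "
from rig import *
print(finish_job())"
```

```text
the job is handed in; nothing more can be done
None
```

I swept the wax block, leather block and eraser into the tray, each about 60 mm behind the open front in the last picture, left the spool and jar where they stood, and handed the job in at about 34 s; no verdict came back.

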